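# Hang the bent lantern roof panel over the bar and shut the drawer

## Task

Pull the half-open drawer out nearly to its stop by its brass pull, lift out the tent-shaped pierced brass panel by the tab on its ridge, and lower it (do not let it fall) astride the horizontal steel bar, well between the two posts, so that it hangs upright on its own with its ridge along the bar and one side down each side of the bar. Then push the empty drawer fully shut. Leave the lantern cap, mallet, punch and glass pane where they lie.

Things in the scene. Friction and masses are not known exactly. Their poses are not given: they have to be found in the camera images.
- chest: Low wooden chest, 240 deep (its x) x 180 wide (its y) x 144 high, fixed on the bench. Origin: centre of its underside; its open front is at x = -120 mm and the drawer slides out along its -x. Its top, 12 mm thick, hides what is behind the front.
- drawer (a joint): How far the drawer is out (m): 0 fully shut, 0.16 at its stop. About 1.5 N of friction. Drawer floor 14 mm above the bench, inside 210 mm long and 142 mm wide, side walls 58 mm high, front board 12 mm thick with its top 127 mm above the bench.
- drawer_pull (a point): Centre of the thickest part of the turned brass pull (22 mm across, 37 mm long in all, end 9 mm beyond this point), 105 mm above the bench, 28 mm in front of the drawer front. x axis points into the chest (drawer opens along -x); moves with the drawer.
- panel: Pierced brass sheet bent like a tent (inverted V), 80 long along its ridge (its x) x 83 wide at the feet (its y) x 75 high, plus an upright tab on the ridge, 108 high in all; about 0.18 kg. Stands on its two lower edges in the drawer, ridge roughly along the drawer's travel. Each side leans 28 degrees from vertical; inside gap 73 mm at the feet. Origin: centre of its underside; z up.
- panel_tab (a point): Grip point on the tab: 96 mm above the panel's underside, on its middle. The tab is 24 mm along the ridge, 10 mm thick (panel's y), from 75 to 108 mm above the underside.
- panel_ridge (a point): Inner apex of the tent, under the middle of the ridge, 69 mm above the panel's underside. Hanging over the bar it sits 17 mm above the bar's axis.
- rail: Wooden stand with a horizontal steel bar, fixed on the bench. Origin: centre of the underside; the bar runs along its y. Posts 18 mm thick at y = -120 and +120 mm with knobs to 191 mm above the bench; foot board 90 x 300 x 14.
- rail_mid (a point): Middle of the bar's axis, 160 mm above the bench; bar 16 mm in diameter, running along y, 222 mm clear between the posts.
- cap: Domed brass lantern cap, 100 in diameter, 68 high; origin under its centre. Leave alone.
- mallet: Pale wooden mallet lying down: head 62 x 110 x 62, handle 22 thick to 190 mm along its -x; origin under the head. Leave alone.
- punch: Steel punch with a square dark grip, about 134 long along x, 16 high; origin on the bench 30 mm ahead of the grip's middle. Leave alone.
- pane: Amber glass pane lying flat, 100 x 75 x 5; origin under its centre. Leave alone.
Mind the look-alikes: they are no part of the job. What is shaped like the panel but blue or pink is not meant.

How it is judged:
By the outcome, as a careful person would: the job done as asked, in the order asked, and still so for the second after the job is handed in, with the robot touching nothing.
It also fails if it takes over 58 s, if anything falls off the work surface, if the arm or the gripper's body presses on something with over 40 N, if the wrist force passes 120 N, or if a joint passes its speed limit or range.

## Robot

A 7-joint arm with a two-finger parallel gripper is mounted at the origin on the work surface. World frame = base frame: x ahead of the robot, y to its left, z up, the work surface at z = 0. Lengths are in m, angles in rad, forces in N, time in s.
With the tool pointing down it reaches from about 0.4 to 0.9 m from the base axis. Payload 5.6 kg.
Tool frame: the origin (TCP) lies midway between the tips of the shut fingers; the grasp point (between the pads) lies 19 mm behind it; y points along the fingers, z is the direction in which the jaws open and shut, and the axes are right-handed (so a half turn about y gives the same grasp; the last joint's range is limited). The gripper opens to 92 mm and grips with 3 to 60 N. Pads are 20 mm wide; open, the fingers measure 128 mm over their backs; the gripper's body (75 mm by 189 mm) begins 69 mm behind the grasp point.
Start: joints at [1.11, 0.468, -0.012, 1.603, 0.006, 1.071, -0.056], TCP at [0.264, -0.594, 0.189] pointing down, gripper open.
Joint ranges: [-2.53, 2.53], [-0.31, 2.02], [-1.57, 1.55], [0.28, 2.44], [-1.29, 4.43], [0.15, 1.84], [-2.92, 2.92]. Speed limits (rad/s): [2.57, 2.57, 3.14, 3.14, 3.14, 3.14, 3.14].

## Interface

Orientations are given as a 3x3 rotation matrix whose columns are the frame's x, y, z axes.
In Python, from station import env, effector, solver, viewer, workorder, search_frame, tip_of gives the robot as it stands. Calls block until the motion is done:
- env.reach(position, orientation): joint-space move of the TCP to a pose.
- env.movel(position, frame=None, rate=0.15): straight line of the TCP; frame=None keeps the orientation; rate is the mean speed in m/s.
- env.goto_joints(angles): joint-space move.
- effector.release() and effector.grasp(squeeze=None): open the fingers fully, or close them until they stop; squeeze is the grip in N (None keeps the last).
- env.pause(seconds).
- solver.inverse_kinematics(position, orientation): joint angles nearest the present ones, or None.
- env.sense(): the state.
- viewer.read_camera(name): name is "scene" or "top" or "wrist"; returns (picture, depth): 420x560x3 uint8, red, green, blue; 420x560 float32, m along the optical axis (not along the pixel's ray), 0 where there is no reading.
- viewer.camera_info(name): a dict with "intrinsics" (3x3 intrinsics, pixels), "eye" and "rotation" of the camera in the world; the wrist camera has in their place "T_tool_cam" (4x4, takes a point from camera to tool coordinates, whose origin is the TCP and whose axes are the tool frame's). Camera axes: x right, y up, looking along -z (the intrinsics and any distortion apply to the point x, -y, -z); pixel columns grow to the right and rows downward; lengths in m; the calibration is good to about 2 mm. A picture is of the moment at which its call begins: read the wrist's pose just before it. camera_info takes no time and is no camera call.
A pose or a line that the arm cannot do raises env.PlanningError and nothing moves.
- workorder.finish_job(): hands the job in, once; it reports no verdict.
Trained networks look in the newest picture that a camera, given by its name, has taken for a name from the list of things; names that differ only in an ending like _2 or _b are one class to them, and where a whole thing is asked for, a point or a joint stands for the part that bears it (a point fixed in the world has none). Each returns a list of dicts, best first, with "score" (0 to 1); they miss things now and then, are a little off and sometimes report something else, mostly with a low value. They report only what shows in the picture. A call takes as long as a camera call. They do not tell look-alikes from the thing itself.
- search_frame(camera, name): "at" ([x, y, z] in m, in world coordinates, good to about 4 mm: the middle of the surface that is visible of it).
- tip_of(camera, name): "at" ([x, y, z] in m, in world coordinates, good to about 4 mm: a listed point, or the origin of a listed thing).
The state is a dict: "t": time; "joint_positions": joint angles; "joint_velocities": joint speeds; "tau": joint torques, N m; "ee_pos": TCP position; "tcp_rot": TCP orientation; "wrist_force": force on the tool from outside, world axes, zero at the start; "moment": the same for the moment, N m; "gripper_width": finger opening in m.
Only numpy, scipy, OpenCV 4.12 (cv2) and the standard library are available. Lean on these libraries where they do the work, as an engineer would, in place of code of your own. Each camera call takes 0.05 s, during which the arm holds its last target. There are 200 camera calls.

## Working session

There is one attempt and no reset: what is moved stays moved. The work goes in short steps, each a Python script; the robot and the scene stay as the last script left them, time stands still between calls to the robot, and variables do not carry over. Pictures are saved under pics/ and viewed, about 8 in all and at most 12, crops included, and the job is handed in when it is done.

```bash
mkdir -p pics; ls; cat > h.py <<'E'
import numpy as np, cv2
from station import env, effector, solver, viewer, workorder, search_frame, tip_of
def snap(cam,fn):
    p,d=viewer.read_camera(cam); cv2.imwrite('pics/'+fn,p[:,:,::-1]); return p,d
def world(cam,d,u,v):
    i=viewer.camera_info(cam);K=i["intrinsics"];z=d[v,u]
    c=np.array([(u-K[0,2])/K[0,0]*z,-(v-K[1,2])/K[1,1]*z,-z])
    return np.array(i["rotation"])@c+np.array(i["eye"])
E
python3 - <<'E'
from h import *
np.set_printoptions(precision=3,suppress=True)
for c in("scene","top"):
    p,d=snap(c,c+'1.png'); np.save(c+'d.npy',d)
    print(c,viewer.camera_info(c))
    for n in("chest","drawer_pull","panel","panel_tab","rail","rail_mid","panel_ridge"):
        print(n,[(np.round(r["at"],3).tolist(),round(r["score"],2)) for r in tip_of(c,n)[:4]])
s=env.sense();print(s["t"],s["ee_pos"],s["tcp_rot"],s["gripper_width"])
E
```

```text
pics
scene {'intrinsics': array([[502.376,   0.   , 279.256],
       [  0.   , 502.376, 209.892],
       [  0.   ,   0.   ,   1.   ]]), 'eye': array([0.688, 1.021, 1.209]), 'rotation': array([[-0.989, -0.104,  0.105],
       [ 0.147, -0.777,  0.613],
       [ 0.017,  0.621,  0.783]])}
chest [([0.623, 0.359, 0.002], 0.93)]
drawer_pull [([0.525, 0.144, 0.104], 0.55)]
panel [([0.522, 0.651, 0.003], 0.81), ([0.325, 0.15, 0.002], 0.75), ([0.326, 0.462, 0.003], 0.65), ([0.516, -0.292, -0.003], 0.33)]
panel_tab [([0.33, 0.46, 0.095], 0.83), ([0.326, 0.154, 0.097], 0.82), ([0.52, 0.655, 0.094], 0.6)]
rail [([0.514, -0.295, -0.003], 0.77)]
rail_mid [([0.518, -0.293, 0.158], 0.6)]
panel_ridge [([0.524, 0.646, 0.066], 0.88), ([0.327, 0.148, 0.066], 0.7), ([0.325, 0.456, 0.071], 0.65), ([0.515, -0.292, 0.159], 0.22)]
top {'intrinsics': array([[522.031,   0.   , 280.531],
       [  0.   , 522.031, 207.367],
       [  0.   ,   0.   ,   1.   ]]), 'eye': array([0.322, 0.176, 1.406]), 'rotation': array([[-0.007,  0.984, -0.178],
       [-1.   , -0.006,  0.006],
       [ 0.005,  0.178,  0.984]])}
chest [([0.624, 0.357, 0.003], 0.78)]
drawer_pull [([0.536, 0.141, 0.104], 0.76)]
panel [([0.52, 0.654, -0.003], 0.95), ([0.592, 0.264, 0.018], 0.87), ([0.327, 0.458, -0.0], 0.73), ([0.328, 0.148, 0.002], 0.57)]
panel_tab [([0.527, 0.652, 0.098], 0.92), ([0.331, 0.463, 0.1], 0.83), ([0.325, 0.154, 0.095], 0.66), ([0.594, 0.26, 0.112], 0.64)]
rail [([0.711, 0.016, -0.003], 0.71), ([0.52, -0.297, -0.0], 0.57)]
rail_mid [([0.519, -0.296, 0.158], 0.67)]
panel_ridge [([0.595, 0.259, 0.083], 0.84), ([0.327, 0.149, 0.065], 0.84), ([0.327, 0.458, 0.07], 0.69), ([0.521, 0.65, 0.072], 0.59)]
0.8 [ 0.264 -0.594  0.189] [[-0.914 -0.     0.406]
 [-0.406 -0.    -0.914]
 [ 0.    -1.     0.   ]] 0.09185881150467205
```

View pics/scene1.png

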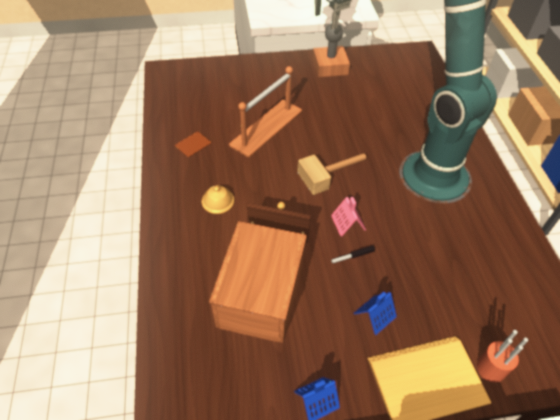

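View pics/top1.png

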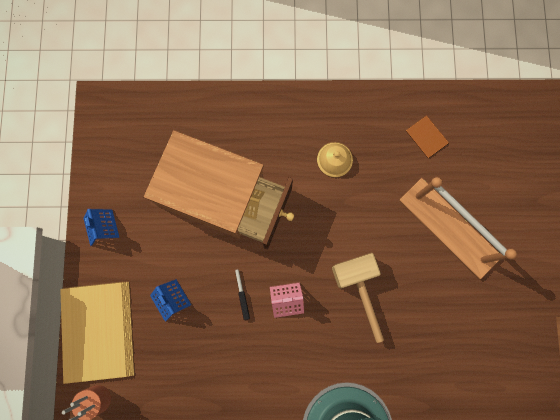

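The top view shows the chest at (205,180), the panel in the drawer at (255,205) and the pull at (288,216). The bar runs from (437,184) to (510,253). The pink and blue tents are decoys. Next I'll measure the chest and bar axes, and the pull.

```bash
cat >> h.py <<'E'
def onplane(cam,u,v,z):
    i=viewer.camera_info(cam);K=i["intrinsics"];e=np.array(i["eye"])
    r=np.array(i["rotation"])@np.array([(u-K[0,2])/K[0,0],-(v-K[1,2])/K[1,1],-1]);return e+r*(z-e[2])/r[2]
def cloud(cam,d):
    i=viewer.camera_info(cam);K=i["intrinsics"];v,u=np.mgrid[:420,:560]
    c=np.stack([(u-K[0,2])/K[0,0]*d,-(v-K[1,2])/K[1,1]*d,-d],-1);return c@np.array(i["rotation"]).T+np.array(i["eye"])
np.set_printoptions(precision=4,suppress=True)
E
python3 - <<'E'
from h import *
P={}
for c in("top","scene"):
    d=np.load(c+'d.npy');W=cloud(c,d);ok=d>0;P[c]=W
    m=ok&(abs(W[...,2]-.144)<.008)&(np.hypot(W[...,0]-.623,W[...,1]-.358)<.17)
    r=cv2.minAreaRect((W[m][:,:2]*1000).astype(np.float32));print(c,'chest top',m.sum(),r,W[m].mean(0))
    m=ok&(abs(W[...,2]-.16)<.02)&(np.hypot(W[...,0]-.519,W[...,1]+.295)<.095)
    q=W[m];k=q.mean(0);_,_,vt=np.linalg.svd(q[:,:2]-k[:2]);print('bar',m.sum(),k,q[:,2].max(),np.degrees(np.arctan2(*vt[0][::-1])))
    m=ok&(W[...,2]>.03)&(np.hypot(W[...,0]-.519,W[...,1]+.295)<.17)
    r=cv2.minAreaRect((W[m][:,:2]*1000).astype(np.float32));print('stand',r)
    im=cv2.imread(f'pics/{c}1.png')
    m=ok&(W[...,2]>.085)&(W[...,2]<.13)&(np.hypot(W[...,0]-.530,W[...,1]-.143)<.03)
    print('pull',m.sum(),W[m].mean(0),W[m][:,2].max())
    print(W[m][np.argsort(W[m][:,1])][:25:4])
for u,v in((172,131),(263,162),(236,233),(145,198)):print(onplane('top',u,v,.144))
for u,v in((437,184),(510,253)):print(onplane('top',u,v,.16))
print(onplane('top',288,216,.105))
t=cv2.imread('pics/top1.png')[120:270,140:320];cv2.imwrite('pics/crop.png',cv2.resize(t,None,fx=4,fy=4,interpolation=cv2.INTER_CUBIC))
E
```

```text
top chest top 7211 ((619.4234619140625, 358.92669677734375), (247.26986694335938, 187.23593139648438), 68.10433959960938) [0.6171 0.3585 0.143 ]
bar 545 [ 0.5132 -0.2901  0.1647] 0.17311742309725742 -136.56628619217616
stand ((514.8428955078125, -288.9698791503906), (263.9649963378906, 24.4383602142334), 43.34434509277344)
pull 84 [0.5349 0.152  0.1099] 0.11844768820476115
[[0.5298 0.1366 0.0997]
 [0.5327 0.137  0.1135]
 [0.5356 0.1394 0.1111]
 [0.5412 0.1418 0.1088]
 [0.5233 0.142  0.1086]
 [0.5412 0.1443 0.1086]
 [0.5235 0.1445 0.1075]]
scene chest top 6457 ((619.9837036132812, 357.2083435058594), (250.50526428222656, 187.21241760253906), 68.21478271484375) [0.6221 0.3668 0.144 ]
bar 230 [ 0.5169 -0.2877  0.1659] 0.17362006060788637 43.38451107524051
stand ((516.7916259765625, -289.1166076660156), (264.67620849609375, 22.841903686523438), 43.85094451904297)
pull 47 [0.5345 0.1471 0.1118] 0.12501746688366033
[[0.5295 0.1338 0.1088]
 [0.5417 0.139  0.1126]
 [0.5249 0.1409 0.1122]
 [0.5281 0.1426 0.1148]
 [0.5424 0.1441 0.1101]
 [0.5398 0.1456 0.1115]
 [0.5344 0.1476 0.1086]]
[0.7468 0.4404 0.144 ]
[0.6647 0.2112 0.144 ]
[0.4867 0.2771 0.144 ]
[0.575  0.5017 0.144 ]
[ 0.6021 -0.2152  0.16  ]
[ 0.432  -0.3798  0.16  ]
[0.5342 0.1494 0.105 ]
```

View pics/crop.png

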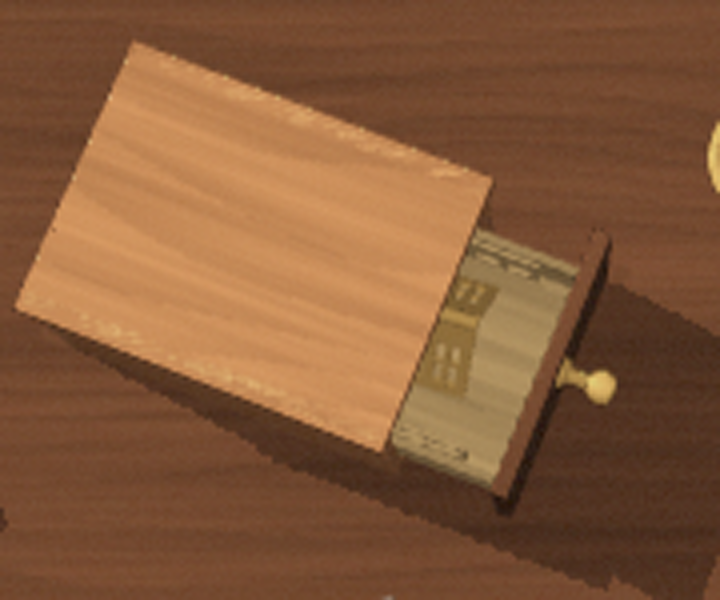

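Axes: the drawer's inward direction is at 68.15°, the bar is at 43.6° with its middle near (0.517, −0.293), and the pull is near (0.5325, 0.1435). The front board looks as wide as the chest. That leaves the opening anywhere from 71 to 83 mm, so I'll find the stop by force.

```bash
cat >> h.py <<'E'
th=np.radians(68.15);A=np.array([np.cos(th),np.sin(th),0]);N=np.array([-A[1],A[0],0])
def down(jaw):
    y=np.array([0,0,-1.]);z=np.array(jaw,float);return np.column_stack([np.cross(y,z),y,z])
def best(p,jaw,home=None):
    o=[]
    for s in(1,-1):
        R=down(s*np.array(jaw));q=solver.inverse_kinematics(p,R)
        if q is not None:o.append((np.abs(np.array(q)-env.sense()["joint_positions"]).max(),R,q))
    return min(o,key=lambda t:t[0])[1]
def st(m=''):
    s=env.sense();print(m,'t',round(s["t"],2),s["ee_pos"],'F',s["wrist_force"],'w',round(s["gripper_width"],4),flush=True);return s
E
python3 - <<'E'
from h import *
pull=np.array([.5325,.1435,.086])
s=env.sense();env.movel(np.array(s["ee_pos"])+[0,0,.15],rate=.3)
up=pull+[0,0,.10];R=best(up,N);print(R)
env.reach(up,R);st('above')
env.movel(pull,rate=.15);st('at')
effector.grasp(25);st('gripped')
env.movel(pull-A*.066,rate=.08);s=st('out66');p0=pull-A*.066
k=0
for i in range(9):
    k=.003*(i+1);env.movel(p0-A*k,rate=.03);f=env.sense()["wrist_force"];print(round(.066+k,3),f@A)
    if abs(f@A)>7:break
env.movel(p0-A*(k-.006),rate=.03);st('backed')
snap('top','top2.png');print([(np.round(r["at"],3),r["score"]) for r in tip_of('top','panel_tab')[:4]],[(np.round(r["at"],3),r["score"]) for r in tip_of('top','panel')[:4]])
E
```

```text
[[-0.3722  0.      0.9282]
 [-0.9282  0.     -0.3722]
 [-0.     -1.     -0.    ]]
above t 4.27 [0.533  0.1425 0.186 ] F [ 0.2069  0.0927 -0.0989] w 0.092
at t 5.08 [0.5331 0.1439 0.0867] F [-0.0052 -0.0936 -0.653 ] w 0.092
gripped t 6.44 [0.5352 0.1454 0.0895] F [-0.7565 -0.8802 19.4189] w 0.0004
out66 t 7.42 [0.5106 0.0839 0.0894] F [-2.5973 -0.1209 23.1   ] w 0.0005
0.069 0.26646929378717776
0.072 0.9049212083865737
0.075 0.9041318879541849
0.078 0.5067699294957805
0.081 -0.19953079413519026
0.084 0.361603059681772
0.087 0.5653873299442461
0.09 -0.04425377110579731
0.093 3.3463253484470816
backed t 10.02 [0.5032 0.0652 0.0894] F [-1.0826  1.6411 23.1318] w 0.0006
[(array([0.524, 0.65 , 0.096]), 0.96), (array([0.561, 0.181, 0.11 ]), 0.95), (array([0.329, 0.464, 0.097]), 0.57)] [(array([0.328, 0.148, 0.002]), 0.95), (array([0.562, 0.185, 0.021]), 0.9), (array([ 0.327,  0.457, -0.   ]), 0.75), (array([ 0.521,  0.654, -0.002]), 0.65)]
```

The fingers shut to zero, with 20 N pushing up. Even so, the panel moved about 87 mm, so the drawer seems to have come along. I'll look before doing anything else.

```bash
python3 - <<'E'
from h import *
t=cv2.imread('pics/top2.png')[120:290,150:330]
p,d=snap('scene','scene2.png');s=cv2.imread('pics/scene2.png')[150:320,200:380]
f=lambda x:cv2.resize(x,(396,374),interpolation=cv2.INTER_CUBIC)
cv2.imwrite('pics/c2.png',np.hstack([f(t),f(s)]))
for c in('top','scene'):
    print([(np.round(r["at"],3),r["score"]) for r in tip_of(c,'drawer_pull')[:3]])
E
```

```text
[]
[(array([0.497, 0.066, 0.105]), 0.94)]
```

View pics/c2.png

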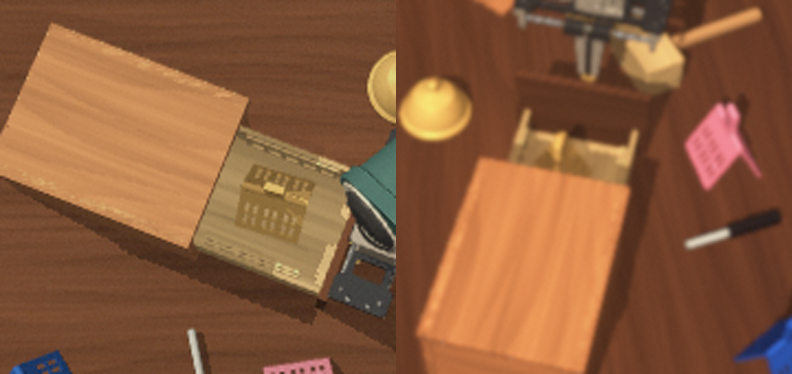

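```bash
python3 - <<'E'
from h import *
snap('wrist','w1.png')
st()
E
```

```text
t 10.37 [0.5032 0.0652 0.0895] F [-2.3926  1.1835 22.3694] w 0.0003
```

View pics/w1.png

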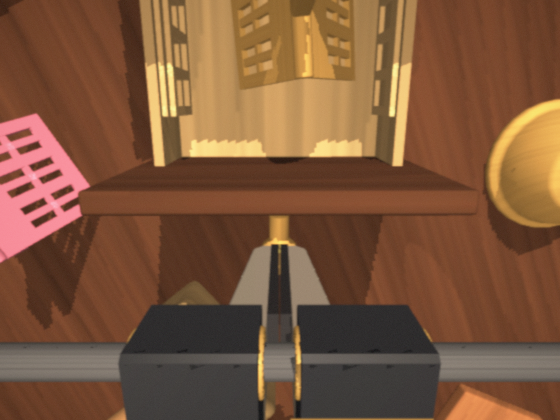

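The fingers are around the pull with the drawer fully drawn, so I'll open, raise and re-measure.

```bash
python3 - <<'E'
from h import *
effector.release();s=st('open')
p=np.array(s["ee_pos"]);env.movel(p+[0,0,.17],rate=.25);st('up')
p,d=snap('wrist','w2.png')
env.reach(np.array([.561,.183,.091])-A*.12+[0,0,.2],best(np.array([.561,.183,.091])-A*.12+[0,0,.2],N))
s=st('look')
R=np.array(s["tcp_rot"]);pos=np.array(s["ee_pos"])
p,d=snap('wrist','w3.png')
for n in('panel_tab','panel','drawer_pull'):print(n,[(np.round(r["at"],3),round(r["score"],2)) for r in tip_of('wrist',n)[:3]])
p,dt=snap('top','top3.png')
for n in('panel_tab','panel','drawer_pull'):print('top',n,[(np.round(r["at"],3),round(r["score"],2)) for r in tip_of('top',n)[:4]])
i=viewer.camera_info('wrist');K=i["intrinsics"];v,u=np.mgrid[:420,:560]
c=np.stack([(u-K[0,2])/K[0,0]*d,-(v-K[1,2])/K[1,1]*d,-d,np.ones_like(d)],-1)
W=(c@np.array(i["T_tool_cam"]).T)[...,:3]@R.T+pos
m=(d>0)&(W[...,2]>.1)&(W[...,2]<.13)&(np.hypot(W[...,0]-.561,W[...,1]-.183)<.04)
if m.sum()>5:
    q=W[m];r=cv2.minAreaRect((q[:,:2]*1000).astype(np.float32));print('tab',m.sum(),q.mean(0),q[:,2].max(),r)
E
```

```text
open t 11.74 [0.5001 0.0627 0.086 ] F [ 0.7628 -0.139   0.4674] w 0.092
up t 12.57 [0.4993 0.0623 0.2548] F [ 1.1097  0.9134 -0.1059] w 0.0922
look t 12.91 [0.5166 0.0722 0.2905] F [ 0.6769  0.0502 -0.7009] w 0.0919
panel_tab [(array([0.562, 0.18 , 0.112]), 0.89), (array([0.33 , 0.156, 0.1  ]), 0.6)]
panel [(array([0.559, 0.184, 0.012]), 0.79), (array([0.328, 0.151, 0.   ]), 0.79)]
drawer_pull [(array([0.507, 0.067, 0.107]), 0.72)]
top panel_tab [(array([0.325, 0.154, 0.097]), 0.89), (array([0.56 , 0.18 , 0.112]), 0.8), (array([0.331, 0.464, 0.096]), 0.62), (array([0.527, 0.652, 0.094]), 0.61)]
top panel [(array([0.564, 0.185, 0.016]), 0.85), (array([0.328, 0.151, 0.003]), 0.76), (array([ 0.326,  0.461, -0.002]), 0.73), (array([ 0.521,  0.654, -0.005]), 0.7)]
top drawer_pull []
tab 306 [0.5612 0.1813 0.1213] 0.12452842529010852 ((561.3219604492188, 181.61703491210938), (23.717636108398438, 9.885428428649902), 72.78560638427734)
```

View pics/w3.png

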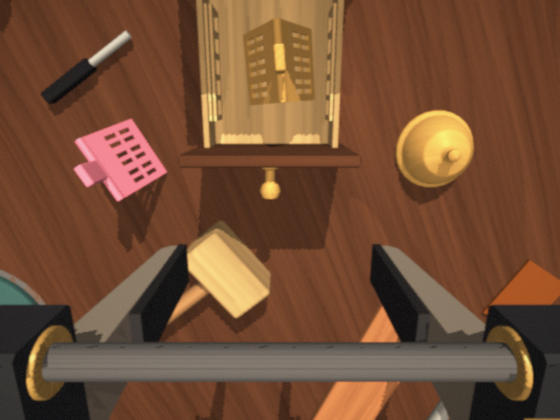

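The tab measures 23.7 × 9.9 mm at (0.5613, 0.1816), yaw 72.8°, top at 0.1245. All of that matches expectation, so I'll grasp and lift it.

```bash
python3 - <<'E'
from h import *
y=np.radians(72.8);J=[-np.sin(y),np.cos(y),0]
g=np.array([.5613,.1816,.093]);R=best(g+[0,0,.1],J)
env.reach(g+[0,0,.1],R);env.movel(g,rate=.15);st('at')
effector.grasp(25);st('grip')
env.movel(g+[0,0,.03]-.004*A,rate=.08);env.movel(g+[0,0,.21]-.015*A,rate=.2);st('up')
p,d=snap('wrist','w4.png');q,_=snap('scene','scene4.png')
cv2.imwrite('pics/c4.png',np.hstack([cv2.resize(p[:,:,::-1],(400,300)),cv2.resize(q[120:300,180:420,::-1],(400,300))]))
for n in('panel_tab','panel','drawer_pull'):print(n,[(np.round(r["at"],3),round(r["score"],2)) for r in tip_of('scene',n)[:4]])
E
```

```text
at t 14.79 [0.5621 0.1817 0.0941] F [ 0.3747 -1.1597  0.4153] w 0.0919
grip t 16.01 [0.5611 0.1816 0.0929] F [-1.2689 -0.4231 -0.5475] w 0.0094
up t 17.58 [0.5551 0.1673 0.3017] F [-1.0808 -0.1102 -1.2014] w 0.0092
panel_tab [(array([0.52 , 0.655, 0.098]), 0.98), (array([0.555, 0.169, 0.32 ]), 0.87), (array([0.626, 0.357, 0.001]), 0.75), (array([0.326, 0.461, 0.096]), 0.69)]
panel [(array([0.328, 0.153, 0.002]), 0.94), (array([0.328, 0.461, 0.001]), 0.91), (array([0.523, 0.65 , 0.002]), 0.68), (array([0.557, 0.168, 0.222]), 0.59)]
drawer_pull [(array([0.496, 0.067, 0.104]), 0.68), (array([0.709, 0.012, 0.   ]), 0.25)]
```

View pics/c4.png

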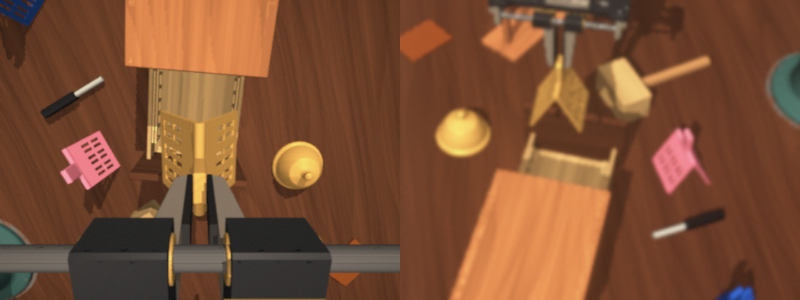

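```bash
python3 - <<'E'
from h import *
y=np.radians(43.6);J=[-np.sin(y),np.cos(y),0]
g=np.array([.517,-.2925,.187]);up=g+[0,0,.135];R=best(up,J)
env.reach(up,R);st('above')
p,d=snap('wrist','w5.png');q,_=snap('scene','scene5.png')
cv2.imwrite('pics/c5.png',np.hstack([cv2.resize(p[:,:,::-1],(400,300)),cv2.resize(q[20:200,200:440,::-1],(400,300))]))
for c in('scene','wrist'):
  for n in('panel_tab','panel_ridge','rail_mid'):print(c,n,[(np.round(r["at"],3),round(r["score"],2)) for r in tip_of(c,n)[:5]])
E
```

```text
above t 19.52 [ 0.5177 -0.2907  0.3222] F [-0.0751  0.0848 -1.6706] w 0.0093
scene panel_tab [(array([ 0.519, -0.287,  0.34 ]), 0.81), (array([0.521, 0.659, 0.096]), 0.77), (array([ 0.517, -0.293, -0.002]), 0.74), (array([0.33 , 0.46 , 0.096]), 0.7), (array([0.328, 0.151, 0.099]), 0.55)]
scene panel_ridge [(array([ 0.516, -0.29 ,  0.313]), 0.94), (array([0.327, 0.147, 0.066]), 0.88), (array([0.325, 0.459, 0.07 ]), 0.74), (array([ 0.515, -0.288,  0.341]), 0.65), (array([0.344, 0.27 , 0.001]), 0.21)]
scene rail_mid [(array([ 0.517, -0.294,  0.158]), 0.59)]
wrist panel_tab [(array([ 0.52, -0.29,  0.34]), 0.89), (array([ 0.514, -0.293,  0.313]), 0.15)]
wrist panel_ridge [(array([ 0.512, -0.292,  0.313]), 0.85), (array([ 0.521, -0.293,  0.339]), 0.74)]
wrist rail_mid []
```

View pics/c5.png

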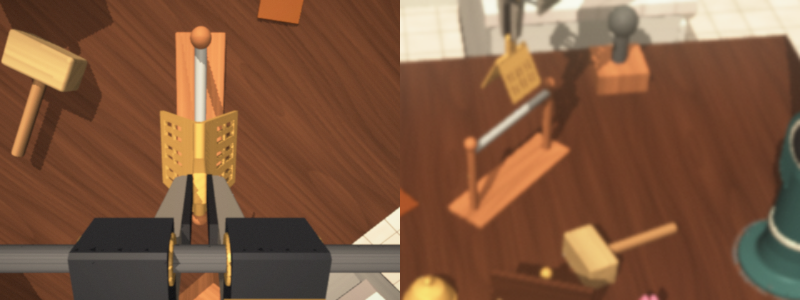

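In the wrist view the ridge lines up with the bar, so I'll lower until contact.

```bash
python3 - <<'E'
from h import *
g=np.array([.517,-.2925,.187])
env.movel(g+[0,0,.012],rate=.12);b=st('near')["wrist_force"]
for k in range(10):
    z=.010-.002*k;env.movel(g+[0,0,z],rate=.03);f=np.mean([env.sense()["wrist_force"]for _ in range(3)],0);print(round(z,3),f)
    if f[2]>1.5:break
st('contact')
effector.release();st('rel');env.pause(.3)
s=env.sense();env.movel(np.array(s["ee_pos"])+[0,0,.12],rate=.2);st('up')
p,d=snap('wrist','w6.png');q,_=snap('scene','scene6.png')
for c in('wrist','scene'):
  for n in('panel_tab','panel_ridge','panel'):print(c,n,[(np.round(r["at"],3),round(r["score"],2)) for r in tip_of(c,n)[:5] if r["at"][1]<0])
cv2.imwrite('pics/c6.png',np.hstack([cv2.resize(p[:,:,::-1],(400,300)),cv2.resize(q[20:200,200:440,::-1],(400,300))]))
E
```

```text
near t 21.1 [ 0.5176 -0.2926  0.1998] F [ 0.0432  0.2743 -0.6713] w 0.0093
0.01 [ 0.3374 -0.1352 -1.2397]
0.008 [-0.4282 -0.5636 -1.3867]
0.006 [ 0.5393 -0.7762 -1.7733]
0.004 [ 0.8355  0.1882 -0.563 ]
0.002 [ 0.1092  0.5171 -2.1473]
0.0 [-0.367   0.0952 -1.171 ]
-0.002 [-0.9976 -0.8383  4.8468]
contact t 22.85 [ 0.5177 -0.293   0.1864] F [-0.9976 -0.8383  4.8468] w 0.0093
rel t 24.12 [ 0.517  -0.2925  0.185 ] F [-0.3935 -0.011  -0.6274] w 0.0918
up t 25.17 [ 0.5163 -0.2925  0.3039] F [-0.3748  0.9583  0.4122] w 0.0919
wrist panel_tab [(array([ 0.517, -0.291,  0.206]), 0.79)]
wrist panel_ridge []
wrist panel [(array([ 0.516, -0.293,  0.106]), 0.73)]
scene panel_tab [(array([ 0.52 , -0.291,  0.204]), 0.97)]
scene panel_ridge [(array([ 0.519, -0.294,  0.176]), 0.6)]
scene panel [(array([ 0.518, -0.291,  0.111]), 0.78)]
```

View pics/c6.png

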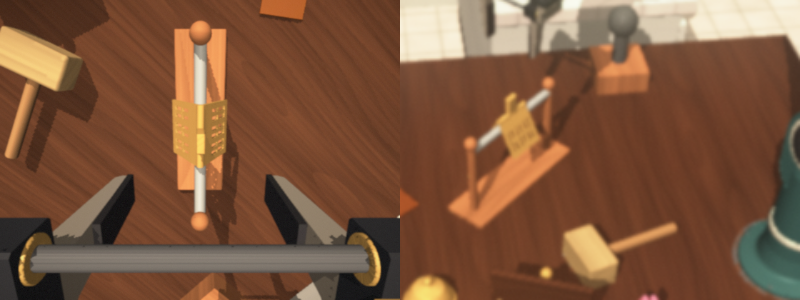

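The panel hangs level and aligned: tab at 0.205 (0.204 expected), ridge at 0.176. To shut the drawer I'll straddle the pull with the open fingers and push the front board until it stops.

```bash
python3 - <<'E'
from h import *
C=np.array([.6195,.358,0])
at=lambda s,z=.09:C-A*s+[0,0,z]
R=best(at(.325,.30),N);env.reach(at(.325,.30),R);env.movel(at(.325),rate=.2);st('down')
s=.16
env.movel(at(s),rate=.10);print('F',env.sense()["wrist_force"]@A)
while s>.118:
    s-=.002;env.movel(at(s),rate=.04);f=np.mean([env.sense()["wrist_force"]for _ in range(2)],0)@A;print(round(s,3),round(f,1))
    if f<-9:break
x=st('end')
env.pause(.3);env.movel(at(s+.03),rate=.1);env.movel(at(s+.03,.28),rate=.25)
env.reach(at(.34,.33),R);st('off')
p,d=snap('top','top7.png');q,e=snap('scene','scene7.png');np.save('e.npy',e);np.save('dt.npy',d)
for c in('top','scene'):
  for n in('drawer_pull','panel_tab','panel_ridge'):print(c,n,[(np.round(r["at"],3),round(r["score"],2)) for r in tip_of(c,n)[:5]])
f=lambda t:cv2.resize(t[...,::-1],(400,300))
cv2.imwrite('pics/c7.png',np.hstack([f(p[100:280,120:360]),f(q[120:300,160:400])]))
E
```

```text
down t 28.08 [0.4993 0.0565 0.0909] F [0.4994 0.402  0.5155] w 0.0918
F 0.16071158717642448
0.158 -1.1
0.156 -0.7
0.154 -0.7
0.152 0.3
0.15 -0.9
0.148 -1.2
0.146 0.5
0.144 -1.0
0.142 -0.4
0.14 -7.0
0.138 -11.1
end t 32.63 [0.5667 0.2263 0.0899] F [-5.3418 -9.8574  7.6913] w 0.0919
off t 35.04 [0.4929 0.0428 0.3294] F [ 1.2024 -0.2177  0.6744] w 0.0922
top drawer_pull [(array([0.562, 0.209, 0.104]), 0.76), (array([ 0.52 , -0.296, -0.   ]), 0.26)]
top panel_tab [(array([0.526, 0.653, 0.093]), 0.97), (array([0.327, 0.464, 0.1  ]), 0.89), (array([0.323, 0.154, 0.096]), 0.72)]
top panel_ridge [(array([0.521, 0.654, 0.071]), 0.94), (array([0.33 , 0.46 , 0.066]), 0.75), (array([ 0.518, -0.294,  0.177]), 0.67), (array([0.328, 0.151, 0.072]), 0.65)]
scene drawer_pull [(array([0.553, 0.21 , 0.104]), 0.41)]
scene panel_tab [(array([0.328, 0.46 , 0.093]), 0.95), (array([0.329, 0.153, 0.099]), 0.94), (array([0.523, 0.658, 0.096]), 0.77), (array([ 0.518, -0.29 ,  0.207]), 0.52)]
scene panel_ridge [(array([0.329, 0.457, 0.068]), 0.88), (array([0.522, 0.646, 0.064]), 0.81), (array([0.327, 0.148, 0.065]), 0.57)]
```

View pics/c7.png

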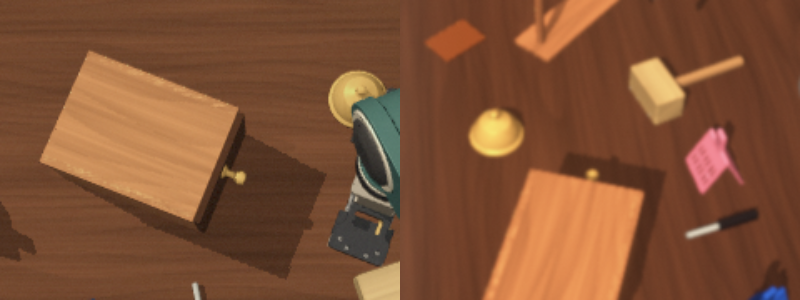

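The hard stop came at the predicted spot (0.141 against 0.142). The pull is 161 mm from the chest centre, where 160 mm means shut. The drawer is closed, so I'm handing in.

```bash
python3 -c "
from h import *
st();workorder.finish_job()"
```

```text
t 35.44 [0.493  0.0432 0.3298] F [-0.4439 -0.0073  0.0367] w 0.0917
the job is handed in; nothing more can be done
```

The job is done and handed in at 35.4 s of the 58 s allowed. I pulled the drawer out, lifted the brass panel by its tab, lowered it astride the bar, then pushed the empty drawer shut.

**Last checks**
- **Panel:** after release the cameras put the tab at 0.204–0.206 m (0.204 expected) and the ridge at 0.176 m (0.177 expected). It sits mid-bar, aligned and upright, and was still there after the drawer was shut.
- **Drawer:** it met a hard stop of about 11 N where predicted. The pull is 161 mm from the chest centre; 160 mm means shut.
- **Other items:** I moved nothing else on purpose, and the cap, mallet and punch look undisturbed in the last picture. I did not check the pane and the look-alikes as closely.

**What disagreed**
- **Pull grip:** when I gripped the pull, the finger opening read 0 and the wrist felt about 20 N upward. The drawer still came out, to about 0.157 m by the cameras, and I never found the cause.
- **Drawer stop when opening:** I did not clearly feel it; the force rose only to 3.3 N at the end of the pull. "Nearly to its stop" therefore rests on the camera measurement.

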